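Press an axle into the sprung V-cradle of a checking gauge

TASK

Lift the long dark steel axle with the square ends off the bench and lay its round shaft in both V saddles of the gauge, threaded end toward the gauge's upright end plate and the two square ends just outside the saddles. Then press the axle down, seated on both sides of the V, until the sprung cradle has sunk most of its travel, without ramming it, and finish while still holding it pressed down there; do not let go at the end. Leave everything else on the bench where it is.

Things in the scene. Friction and masses are not known exactly. Their poses are not given: they have to be found in the camera images.
- axle: loose dark steel axle, 0.35 kg, lying on the bench. Origin on its centre line midway between its square ends (10 mm above the bench at the start); long axis y. Round shaft 20 mm diameter, y -62..+62 mm; then a square end 20x20 mm, 16 mm long, on each side; past the +y one a threaded stub, 12 mm diameter, y 78..100 mm. Can be gripped across the shaft at mid-length
- thread_end (a point): tip of the axle's threaded stub, on the centre line, 100 mm from the axle's origin along its +y
- gauge: painted grey steel gauge fixed on the bench: base plate 76 mm (x) by 220 mm (y -78..+142 mm) by 12 mm thick; origin on the bench under the middle of the cradle, z up. An upright end plate (66 mm wide, 12 mm thick, its face to the cradle at y = +120 mm, top 90 mm above the bench) stands at its +y end
- seat (a point): point on the sprung cradle where the axle's origin lies when seated: midway between the two V saddles, 74 mm above the bench with the cradle up; moves down with the cradle. Axes as the gauge: y along the V toward the end plate, x across, z up. Saddles 18 mm long, centred at y = -45 and +45 mm; 72 mm free between them for fingers, above a bar 46 mm wide whose top is 35 mm below this point
- cradle (a joint): sprung vertical slide of the cradle: 0 = up, grows as it is pressed down, 0.012 m = on its stop. Spring 1000 N/m; it stays up under the axle's weight; a push of about 4 N begins to move it, about 11 N gives 7 mm, about 16 N reaches the stop
- flank_a: the sloping steel faces of both saddles on the +x side (fixed to the cradle; origin at the gauge's origin when the cradle is up). The V is 90 degrees, open upward; its sides rise to 20 mm either side of its centre and 6 mm above the seat point; the square ends do not fit into it
- flank_b: the sloping steel faces of both saddles on the gauge's -x side (fixed to the cradle)
- spindle_1: bystander: small turned pedal spindle, 18x84x18, lying on the bench; origin at the centre of its underside, long axis y
- spindle_2: bystander: small turned pedal spindle like spindle_1
- hex_key_1: bystander: hex key, 32x79x9, lying on the bench
- threadlock_bottle: bystander: slim standing bottle with a pointed nozzle, 22x27x92 high; origin at the centre of its underside
- label_carton: bystander: small kraft carton, 76x63x105 high; origin at the centre of its underside
- grease_tube: bystander: lying squeeze tube, 39x144x31
- label_box: bystander: small lidded cardboard box, 37x53x24; origin at the centre of its underside

How it is judged:
By the outcome, as a careful person would: the job done as asked, in the order asked, and still so for the second after the job is handed in, while the arm keeps its last pose, push and grip.
It also fails if it takes over 35 s, if anything falls off the work surface, if the arm or the gripper's body presses on something with over 40 N, if the wrist force passes 120 N, or if a joint passes its speed limit or range.

ROBOT

A 6-joint arm with a two-finger parallel gripper is mounted at the origin on a cart in front of the work surface, level with it; the furniture and walls round the work are solid. World frame = base frame: x ahead of the robot, y to its left, z up, the work surface at z = 0. Lengths are in m, angles in rad, forces in N, time in s.
With the tool pointing down it reaches from about 0.375 to 0.975 m from the base axis. Payload 3.8 kg.
Tool frame: the origin (TCP) lies at the very end of the fingers, on their centre line; the grasp point (between the pads) lies 19 mm behind it; z points along the fingers, y is the line along which they close (so a half turn about z gives the same grasp; the last joint's range is limited). The gripper opens to 85 mm and grips with 20 to 120 N. Pads are 22 mm wide; open, the fingers measure 114 mm over their backs; the gripper's body (76 mm by 85 mm) begins 54 mm behind the grasp point. The pads swing forward as they close: fully open they stand 13 mm farther back than shut.
Start: joints at [1.242, 0.264, 1.604, -0, 1.274, -0.037], TCP at [0.194, 0.646, 0.231] pointing down, gripper open.
Joint ranges: [-2.63, 2.63], [-0.94, 2.18], [0.31, 2.57], [-1.31, 4.45], [0, 2.66], [-2.55, 2.55]. Speed limits (rad/s): [2.57, 2.57, 3.14, 3.14, 3.14, 3.14].

INTERFACE

Orientations are given as a rotation vector (axis times angle).
In Python, from workcell import read_state, read_camera, calibration, finish_job gives the robot as it stands.
- The arm moves only by the tool step_arm, never from a script. Its argument "commands" is a list of rows, each an object of numbers: "fingers": the gripper's target within -1 to 1 (shut at 1, half-way at 0, fully open at -1); "dx", "dy", "dz": the shift along the tool's x, y, z in m; "roll": the turn about the tool's z in degrees. In form: [{"fingers": .., "dx": .., "dy": .., "dz": .., "roll": ..}, ...]. A call has 1 to 8 rows; each row is the pose to reach, as a shift and turn from the pose commanded when the call began, along the tool's axes at that moment; what a row does not reach only later rows make up. A row lasts 1/8 s, in which the tool goes at most 62.5 mm and 10.7 degrees, less where a joint would pass 70% of its speed; a pose out of reach is approached as far as the arm can. A call with a gripper value outside its range is refused whole. The fingers move at their own pace and stop on an object; "squeeze" is the grip in N (left out, the last holds). Time passes only in rows, so rows that repeat a pose let the fingers close. It gives the time, the measured TCP pose, the force, the opening and the grip force at its end, in the units of the state.
- read_state(): the state, without advancing time (a new reading comes with each control period).
- read_camera(name): name is "side" or "top" or "wrist"; returns (picture, depth): 384x512x3 uint8, blue, green, red; 384x512 float32, m along the optical axis (not along the pixel's ray), 0 where there is no reading.
- calibration(name): a dict with "intrinsics" (3x3 intrinsics, pixels), "world_to_cam" (4x4, takes a point from world to camera coordinates). Camera axes: x right, y up, looking along -z (the intrinsics and any distortion apply to the point x, -y, -z); pixel columns grow to the right and rows downward; lengths in m; the calibration is good to about 2 mm. A picture is of the moment at which its call begins: read the wrist's pose just before it. calibration takes no time and is no camera call; for the wrist camera it gives the pose at the moment of the call.
- finish_job(): hands the job in; it is judged then, once.
The state is a dict: "time": time; "q": joint angles; "joint_vel": joint speeds; "joint_torque": joint torques, N m; "tool_pos": TCP position; "tcp_rot": TCP orientation; "wrist_force": force on the tool from outside, world axes, zero at the start; "torque": the same for the moment, N m; "width": opening from 0.0 (shut) to 1.0 (fully open); "grip_force": force on a finger pad.
Only numpy, scipy, OpenCV 4.12 (cv2) and the standard library are available. Lean on these libraries where they do the work, as an engineer would, in place of code of your own. Each camera call takes 0.05 s, during which the arm holds its last target. There are 200 camera calls.

## Working session

There is one attempt and no reset: what is moved stays moved. The work goes in short steps, Python scripts to look and compute and a tool call to move; the robot and the scene stay as the last step left them, time stands still between calls to the robot, and variables do not carry over. Pictures are saved under pics/ and viewed, at most 10 in all, crops included, and the job is handed in when it is done.

Besides the shell and the picture viewer there is one more tool, called after "Call:" as a command line: name --argument value ..., lists and objects as JSON in quotes. step_arm: Moves the arm, as the interface text tells. Its arguments: {"type":"object","properties":{"commands":{"type":"array","items":{"type":"object","properties":{"fingers":{"type":"number"},"dx":{"type":"number"},"dy":{"type":"number"},"dz":{"type":"number"},"roll":{"type":"number"}}}},"squeeze":{"type":"number"}},"required":["commands"]}

```bash
mkdir -p pics; cat > h.py <<'E'
import numpy as np, cv2
from workcell import read_state, read_camera, calibration, finish_job
def grab(name):
    c=calibration(name); p,d=read_camera(name); return p,d,np.array(c["intrinsics"]),np.array(c["world_to_cam"]),c
def cloud(d,K,T):
    v,u=np.mgrid[:d.shape[0],:d.shape[1]]
    P=np.stack([(u-K[0,2])/K[0,0]*d,-(v-K[1,2])/K[1,1]*d,-d,np.ones_like(d)],-1)
    return (P@np.linalg.inv(T).T)[...,:3]
E
python3 - <<'E'
from h import *
print(read_state())
for n in ("top","side"):
    p,d,K,T,c=grab(n); cv2.imwrite(f"pics/{n}0.png",p); np.savez(f"{n}0.npz",p=p,d=d,K=K,T=T)
    print(n,c.keys(),K,np.linalg.inv(T)[:3].round(3))
E
```

```text
{'time': 0.0, 'q': array([ 1.24211021e+00,  2.64768000e-01,  1.60538612e+00, -3.49617978e-05,
        1.27370270e+00, -3.68743563e-02]), 'joint_vel': array([ 0.00146101,  0.00067744,  0.00149819,  0.0016785 , -0.00294568,
        0.00099049]), 'joint_torque': array([-5.69441290e-04, -5.15115094e+01, -3.67311251e+01,  2.23704797e-04,
        1.32822039e-02,  4.81743541e-05]), 'tool_pos': array([0.19394697, 0.64576518, 0.22994548]), 'tcp_rot': array([-0.4566809 , -3.10783775,  0.00350642]), 'wrist_force': array([ 0.01931796,  0.26838472, -0.64377243]), 'torque': array([0.02937404, 0.02310585, 0.00877338]), 'grip_force': 0.0, 'width': 0.9992870155709361}
top dict_keys(['intrinsics', 'world_to_cam']) [[386.88995166   0.         250.29874198]
 [  0.         386.88995166 193.8974021 ]
 [  0.           0.           1.        ]] [[ 1.100e-02  9.990e-01 -5.200e-02  3.950e-01]
 [-1.000e+00  1.100e-02 -1.000e-03  1.400e-02]
 [-0.000e+00  5.200e-02  9.990e-01  1.839e+00]]
side dict_keys(['intrinsics', 'world_to_cam']) [[365.22518031   0.         256.8390235 ]
 [  0.         365.22518031 192.55135464]
 [  0.           0.           1.        ]] [[ 0.994  0.059 -0.093  0.381]
 [-0.108  0.673 -0.731 -0.958]
 [ 0.019  0.737  0.676  0.952]]
```

View pics/top0.png

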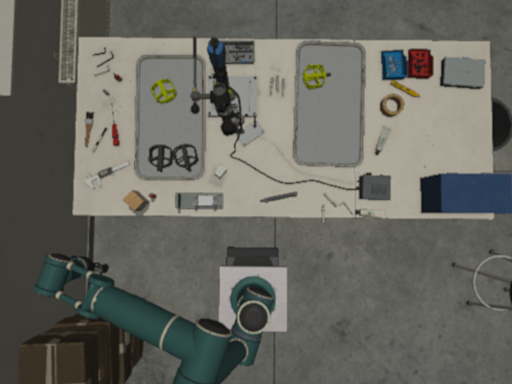

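View pics/side0.png

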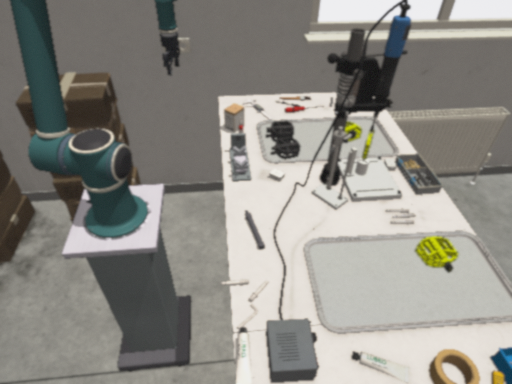

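The top view shows the gauge at about (200,201), the axle at about (279,197) and the carton at (135,201). I'll take an enlarged crop and depth positions next.

```bash
python3 - <<'E'
from h import *
z=np.load("top0.npz"); p,d,K,T=[z[k] for k in "pdKT"]
cv2.imwrite("pics/c1.png",cv2.resize(p[160:222,115:315],None,fx=4,fy=4,interpolation=cv2.INTER_CUBIC))
W=cloud(d,K,T)
for v,u in [(197,279),(193,294),(201,262),(201,178),(201,205),(201,220),(180,240)]: print(v,u,W[v,u].round(3))
g=cv2.cvtColor(p,cv2.COLOR_BGR2GRAY)
m=np.zeros_like(g); m[186:207,255:302]=(g[186:207,255:302]<130)*255
n,l,s,c=cv2.connectedComponentsWithStats(m); i=1+s[1:,4].argmax(); print(s[i],c[i])
r=cv2.minAreaRect(np.argwhere(l==i)[:,::-1].astype(np.float32)); print(r)
b=cv2.boxPoints(r); o=T; C=np.linalg.inv(T)
def ray(u,v,h):
    D=C[:3,:3]@np.array([(u-K[0,2])/K[0,0],-(v-K[1,2])/K[1,1],-1]); return C[:3,3]+D*(h-C[2,3])/D[2]
print([ray(*q,0.01).round(3) for q in b], ray(*r[0],0.01))
for q in [(176,192),(223,192),(223,209),(176,209)]: print(ray(*q,0.012).round(3))
E
```

```text
197 279 [ 0.476 -0.119  0.028]
193 294 [ 0.496 -0.191  0.017]
201 262 [ 0.457 -0.041  0.009]
201 178 [0.45  0.342 0.09 ]
201 205 [0.453 0.226 0.033]
201 220 [0.455 0.158 0.009]
180 240 [ 0.557  0.065 -0.006]
[260 192  37  11 169] [279.03550296 196.82840237]
((278.1197509765625, 197.07867431640625), (5.132674694061279, 37.07682418823242), 78.31063079833984)
[array([ 0.47 , -0.028,  0.01 ]), array([ 0.507, -0.2  ,  0.01 ]), array([ 0.483, -0.205,  0.01 ]), array([ 0.446, -0.034,  0.01 ])] [ 0.47632313 -0.1166795   0.01      ]
[0.495 0.367 0.012]
[0.498 0.144 0.012]
[0.417 0.143 0.012]
[0.415 0.365 0.012]
```

View pics/c1.png

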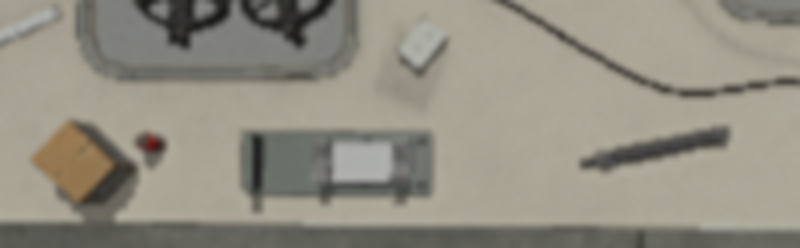

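```bash
cat >> h.py <<'E'
from scipy.spatial.transform import Rotation as Ro
def ray(u,v,h,K,T):
    C=np.linalg.inv(T); D=C[:3,:3]@np.array([(u-K[0,2])/K[0,0],-(v-K[1,2])/K[1,1],-1]); return C[:3,3]+D*(h-C[2,3])/D[2]
def go(pos,yaw=None):
    """tool-frame shift to world pos, roll (deg) to put tool y at world yaw (deg)"""
    s=read_state(); R=Ro.from_rotvec(s["tcp_rot"]).as_matrix()
    y=np.degrees(np.arctan2(R[1,1],R[0,1])); print("toolpos",s["tool_pos"].round(4),"yaw",round(y,2),"tilt",R[2].round(4),"F",s["wrist_force"].round(2),"w",round(s["width"],3),"t",s["time"])
    print("shift",(R.T@(np.array(pos)-s["tool_pos"])).round(4),"roll",None if yaw is None else round((y-yaw+90)%180-90,2))
E
python3 - <<'E'
from h import *
go([0.45,0.225,0.23],0.7)
c=calibration("wrist"); C=np.linalg.inv(c["world_to_cam"]); s=read_state(); R=Ro.from_rotvec(s["tcp_rot"]).as_matrix()
print(c["intrinsics"]); print(R.T@C[:3,:3], R.T@(C[:3,3]-s["tool_pos"]))
E
```

```text
toolpos [0.194  0.6458 0.2301] yaw 73.28 tilt [ 1.e-04 -2.e-03 -1.e+00] F [0.27 0.16 0.71] w 1.003 t 0.1
shift [-0.3663 -0.3294  0.0007] roll 72.58
[[339.47316555   0.         250.1101833 ]
 [  0.         339.47316555 190.01891787]
 [  0.           0.           1.        ]]
[[-1.37510332e-03  9.48118658e-01  3.17913698e-01]
 [ 9.99999019e-01  1.38823435e-03  1.85242357e-04]
 [-2.65706978e-04  3.17913641e-01 -9.48119637e-01]] [ 0.08099762 -0.0016697  -0.14235443]
```

Call:
step_arm --commands '[{"dx": -0.366, "dy": -0.329, "dz": 0, "roll": 72.6, "fingers": -1}, {"dx": -0.366, "dy": -0.329, "dz": 0, "roll": 72.6, "fingers": -1}, {"dx": -0.366, "dy": -0.329, "dz": 0, "roll": 72.6, "fingers": -1}, {"dx": -0.366, "dy": -0.329, "dz": 0, "roll": 72.6, "fingers": -1}, {"dx": -0.366, "dy": -0.329, "dz": 0, "roll": 72.6, "fingers": -1}, {"dx": -0.366, "dy": -0.329, "dz": 0, "roll": 72.6, "fingers": -1}, {"dx": -0.366, "dy": -0.329, "dz": 0, "roll": 72.6, "fingers": -1}, {"dx": -0.366, "dy": -0.329, "dz": 0, "roll": 72.6, "fingers": -1}]'

```text
time: 1.1
tool_pos: [0.4506, 0.2239, 0.231]
tcp_rot: [2.21, 2.233, -0.0]
wrist_force: [-0.0, 0.1, 0.1]
width: 1.003
grip_force: 0.0
```

Call:
step_arm --commands '[{"dx": 0, "dy": 0, "dz": 0}, {"dx": 0, "dy": 0, "dz": 0}]'

```text
invalid input
```

```bash
python3 - <<'E'
from h import *
go([0.476,-0.117,0.23],12.3)
p,d,K,T,c=grab("wrist"); cv2.imwrite("pics/w1.png",p); np.savez("w1.npz",p=p,d=d,K=K,T=T)
E
```

```text
toolpos [0.4506 0.2239 0.231 ] yaw 0.59 tilt [-2.e-04 -1.e-04 -1.e+00] F [-0.01  0.1   0.09] w 1.003 t 1.1
shift [-0.3412  0.0219  0.0011] roll -11.71
```

View pics/w1.png

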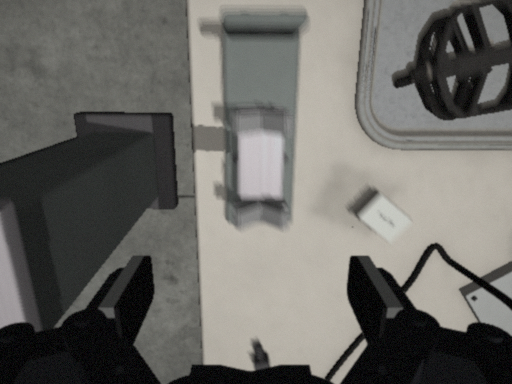

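The wrist view shows the gauge, with its end plate at the top around (262,20), saddles near (260,115) and (260,212), and the bar between them. Next I'll measure it from depth.

```bash
python3 - <<'E'
from h import *
p,d,K,T,c=grab("wrist"); np.savez("w2.npz",p=p,d=d,K=K,T=T); print(read_state()["joint_vel"].round(3))
W=cloud(d,K,T)
R=W.reshape(-1,3); R=R[(R[:,0]>.38)&(R[:,0]<.53)&(R[:,1]>.1)&(R[:,1]<.4)]
for n,a,b in [("plate",.083,.1),("saddletop",.073,.085),("bar",.033,.045),("base",.007,.018)]:
    q=R[(R[:,2]>a)&(R[:,2]<b)]
    if len(q)<20: print(n,len(q)); continue
    print(n,len(q),"x",np.percentile(q[:,0],[1,50,99]).round(4),"y",np.percentile(q[:,1],[1,50,99]).round(4),"z",np.median(q[:,2]).round(4))
    for y0 in np.arange(.14,.37,.02):
        k=q[abs(q[:,1]-y0)<.005]
        if len(k)>10: print("   ",y0.round(2),np.percentile(k[:,0],[2,98]).round(4),np.percentile(k[:,0],[2,98]).mean().round(4))
g=cv2.cvtColor(p,cv2.COLOR_BGR2GRAY)
m=((g>150)&(abs(W[...,2]-.039)<.012)).astype(np.uint8)*255; m[:, :215]=0; m[:,310:]=0
n,l,s,cc=cv2.connectedComponentsWithStats(m); i=1+s[1:,4].argmax()
r=cv2.minAreaRect(np.argwhere(l==i)[:,::-1].astype(np.float32)); print(r,ray(*r[0],.039,K,T),[ray(*q,.039,K,T).round(4) for q in cv2.boxPoints(r)])
E
```

```text
[0.072 0.003 0.003 0.062 0.009 0.06 ]
plate 1385 x [0.4269 0.4591 0.4906] y [0.3413 0.3468 0.3519] z 0.0895
    0.34 [0.4284 0.489 ] 0.4587
saddletop 1415 x [0.4313 0.4603 0.4865] y [0.1696 0.2644 0.343 ] z 0.0768
    0.18 [0.4335 0.4854] 0.4595
    0.26 [0.4329 0.4851] 0.459
    0.28 [0.434  0.4849] 0.4594
    0.34 [0.4283 0.4887] 0.4585
bar 3378 x [0.4366 0.4593 0.4822] y [0.1865 0.224  0.3428] z 0.039
    0.2 [0.4378 0.4817] 0.4597
    0.22 [0.4371 0.4813] 0.4592
    0.24 [0.4374 0.4814] 0.4594
    0.28 [0.4364 0.4804] 0.4584
    0.34 [0.4286 0.4885] 0.4585
base 7574 x [0.4218 0.4578 0.4968] y [0.1531 0.2987 0.3428] z 0.0119
    0.16 [0.4226 0.497 ] 0.4598
    0.18 [0.4218 0.4973] 0.4595
    0.2 [0.4224 0.4965] 0.4594
    0.22 [0.4226 0.4965] 0.4596
    0.24 [0.422  0.4968] 0.4594
    0.26 [0.4214 0.4972] 0.4593
    0.28 [0.4229 0.4958] 0.4594
    0.3 [0.4233 0.4951] 0.4592
    0.32 [0.4228 0.495 ] 0.4589
    0.34 [0.4223 0.4951] 0.4587
((255.0, 154.5), (65.0, 44.0), 90.0) [0.45909776 0.22344566 0.039     ] [array([0.4373, 0.2556, 0.039 ]), array([0.4801, 0.2558, 0.039 ]), array([0.4823, 0.1892, 0.039 ]), array([0.4367, 0.189 , 0.039 ])]
```

Call:
step_arm --commands '[{"dx": -0.341, "dy": 0.022, "dz": 0.08, "roll": -11.7, "fingers": -1}, {"dx": -0.341, "dy": 0.022, "dz": 0.08, "roll": -11.7, "fingers": -1}, {"dx": -0.341, "dy": 0.022, "dz": 0.08, "roll": -11.7, "fingers": -1}, {"dx": -0.341, "dy": 0.022, "dz": 0.08, "roll": -11.7, "fingers": -1}, {"dx": -0.341, "dy": 0.022, "dz": 0.08, "roll": -11.7, "fingers": -1}, {"dx": -0.341, "dy": 0.022, "dz": 0.08, "roll": -11.7, "fingers": -1}, {"dx": -0.341, "dy": 0.022, "dz": 0.08, "roll": -11.7, "fingers": -1}, {"dx": -0.341, "dy": 0.022, "dz": 0.08, "roll": -11.7, "fingers": -1}]'

```text
time: 2.2
tool_pos: [0.4759, -0.1139, 0.151]
tcp_rot: [-1.969, -2.447, -0.0]
wrist_force: [-0.1, 0.2, 0.2]
width: 0.997
grip_force: 0.0
```

```bash
python3 - <<'E'
from h import *
p,d,K,T,c=grab("wrist"); cv2.imwrite("pics/w3.png",p)
W=cloud(d,K,T); g=cv2.cvtColor(p,cv2.COLOR_BGR2GRAY)
m=((g<120)&(W[...,2]>.004)&(W[...,2]<.03)&(W[...,0]>.42)&(W[...,0]<.53)&(W[...,1]>-.25)&(W[...,1]<.01)).astype(np.uint8)*255
n,l,s,cc=cv2.connectedComponentsWithStats(m); i=1+s[1:,4].argmax(); print(s[i])
q=W[l==i]; print("z",np.percentile(q[:,2],[2,50,98]))
xy=q[:,:2].astype(np.float32); r=cv2.minAreaRect(xy); print(r)
vx,vy,x0,y0=cv2.fitLine(xy,cv2.DIST_L2,0,.01,.01).ravel(); 
if vy<0: vx,vy=-vx,-vy
t=(xy-[x0,y0])@[vx,vy]; w=(xy-[x0,y0])@[vy,-vx]
print("yaw",np.degrees(np.arctan2(-vx,vy)),"ends",t.min(),t.max())
for a in np.arange(-.11,.12,.01):
    k=w[abs(t-a)<.003]
    if len(k)>3: print(a.round(3),np.percentile(k,[3,97]).round(4))
for e in (t.max()-.1,t.min()+.078): print("origin",x0+vx*e,y0+vy*e)
E
```

```text
[ 242   72   25  202 4335]
z [0.01201349 0.01869074 0.02090047]
((0.47950467467308044, -0.11824897676706314), (0.01992282271385193, 0.1766640990972519), 12.280488014221191)
yaw 12.288922 ends -0.09198347 0.08467881
-0.09 [-0.0094  0.0091]
-0.08 [-0.0093  0.0096]
-0.07 [-0.0094  0.009 ]
-0.06 [-0.0093  0.009 ]
-0.05 [-0.0093  0.0098]
-0.04 [-0.0092  0.0096]
-0.03 [-0.0091  0.0094]
-0.02 [-0.009   0.0093]
-0.01 [-0.009   0.0092]
-0.0 [-0.0098  0.009 ]
0.01 [-0.0097  0.0091]
0.02 [-0.0096  0.0097]
0.03 [-0.0096  0.0095]
0.04 [-0.0095  0.0094]
0.05 [-0.0092  0.009 ]
0.06 [-0.0092  0.0096]
0.07 [-0.0053  0.005 ]
0.08 [-0.0053  0.005 ]
origin 0.48191467 -0.12966628
origin 0.48162994 -0.1283592
```

View pics/w3.png

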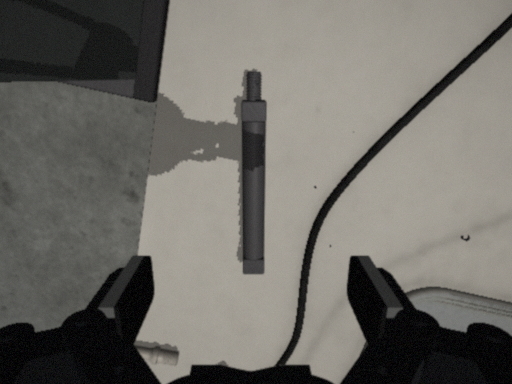

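The axle lies with its threaded end at the top (254,72), body running to (254,272), and clear space on both sides for the fingers. Its origin is about (0.482, -0.129) with a yaw of 12.3°.

```bash
python3 - <<'E'
from h import *
go([0.4818,-0.129,0.03],12.3)
E
```

```text
toolpos [ 0.4761 -0.1135  0.1513] yaw 12.43 tilt [ 6.e-04 -1.e-04 -1.e+00] F [0.67 0.31 0.08] w 1.003 t 2.25
shift [-0.0164  0.0023  0.1212] roll 0.13
```

Call:
step_arm --commands '[{"dx": -0.016, "dy": 0.002, "dz": 0.04, "fingers": -0.3}, {"dx": -0.016, "dy": 0.002, "dz": 0.08, "fingers": -0.3}, {"dx": -0.016, "dy": 0.002, "dz": 0.11, "fingers": -0.3}, {"dx": -0.016, "dy": 0.002, "dz": 0.11, "fingers": -0.3}]'

```text
invalid input
```

```bash
python3 - <<'E'
from h import *
go([0.4818,-0.129,0.004],12.3)
E
```

```text
toolpos [ 0.4761 -0.1135  0.1513] yaw 12.43 tilt [ 6.e-04 -1.e-04 -1.e+00] F [0.67 0.31 0.08] w 1.003 t 2.25
shift [-0.0164  0.0023  0.1472] roll 0.13
```

Call:
step_arm --commands '[{"dx": -0.016, "dy": 0.002, "dz": 0.04, "roll": 0.1, "fingers": -0.3}, {"dx": -0.016, "dy": 0.002, "dz": 0.08, "roll": 0.1, "fingers": -0.3}, {"dx": -0.016, "dy": 0.002, "dz": 0.11, "roll": 0.1, "fingers": -0.3}, {"dx": -0.016, "dy": 0.002, "dz": 0.11, "roll": 0.1, "fingers": -0.3}]'

```text
time: 2.75
tool_pos: [0.4792, -0.1276, 0.0392]
tcp_rot: [-1.965, -2.444, 0.003]
wrist_force: [-0.1, 0.0, 0.3]
width: 0.65
grip_force: 0.0
```

```bash
python3 - <<'E'
from h import *
go([0.4818,-0.129,0.004],12.3)
E
```

```text
toolpos [ 0.4792 -0.1276  0.0392] yaw 12.41 tilt [ 0.0031 -0.0048 -1.    ] F [-0.13  0.01  0.3 ] w 0.65 t 2.75
shift [-0.0021  0.0024  0.0351] roll 0.11
```

Call:
step_arm --commands '[{"dx": -0.001, "dy": 0.002, "dz": 0.018, "roll": 0, "fingers": -0.3}, {"dx": -0.001, "dy": 0.002, "dz": 0.03, "roll": 0, "fingers": -0.3}, {"dx": -0.001, "dy": 0.002, "dz": 0.035, "roll": 0, "fingers": -0.3}, {"dx": -0.001, "dy": 0.002, "dz": 0.035, "roll": 0, "fingers": -0.3}]'

```text
time: 3.25
tool_pos: [0.4834, -0.1304, 0.006]
tcp_rot: [-1.971, -2.446, 0.0]
wrist_force: [-0.6, -0.2, 0.3]
width: 0.649
grip_force: 0.0
```

```bash
python3 - <<'E'
from h import *
go([0.4818,-0.129,0.003],12.3)
E
```

```text
toolpos [ 0.4834 -0.1304  0.006 ] yaw 12.27 tilt [ 3.e-04 -5.e-04 -1.e+00] F [-0.6  -0.15  0.3 ] w 0.649 t 3.25
shift [ 0.0017 -0.0013  0.003 ] roll -0.03
```

Call:
step_arm --squeeze 70 --commands '[{"dx": 0.001, "dy": -0.001, "dz": 0.002, "roll": 0, "fingers": -0.1}, {"dx": 0.001, "dy": -0.001, "dz": 0.002, "roll": 0, "fingers": 0.2}, {"dx": 0.001, "dy": -0.001, "dz": 0.002, "roll": 0, "fingers": 0.5}, {"dx": 0.001, "dy": -0.001, "dz": 0.002, "roll": 0, "fingers": 1}, {"dx": 0.001, "dy": -0.001, "dz": 0.002, "roll": 0, "fingers": 1}, {"dx": 0.001, "dy": -0.001, "dz": 0.002, "roll": 0, "fingers": 1}]'

```text
time: 4.0
tool_pos: [0.4826, -0.1297, 0.0049]
tcp_rot: [1.971, 2.446, -0.0]
wrist_force: [-1.2, 0.3, 5.3]
width: 0.202
grip_force: 68.5
```

```bash
python3 - <<'E'
from h import *
go([0.4818,-0.129,0.2],0.3)
E
```

```text
toolpos [ 0.4826 -0.1297  0.0049] yaw 12.29 tilt [-2.e-04  1.e-04 -1.e+00] F [-1.21  0.32  5.3 ] w 0.202 t 4.0
shift [ 0.0008 -0.0006 -0.1951] roll 11.99
```

Call:
step_arm --commands '[{"dx": 0, "dy": 0, "dz": -0.02, "roll": 0, "fingers": 1}, {"dx": 0, "dy": 0, "dz": -0.06, "roll": 4, "fingers": 1}, {"dx": 0, "dy": 0, "dz": -0.1, "roll": 8, "fingers": 1}, {"dx": 0, "dy": 0, "dz": -0.15, "roll": 12, "fingers": 1}, {"dx": 0, "dy": 0, "dz": -0.19, "roll": 12, "fingers": 1}, {"dx": 0, "dy": 0, "dz": -0.19, "roll": 12, "fingers": 1}]'

```text
time: 4.75
tool_pos: [0.485, -0.1304, 0.1977]
tcp_rot: [2.211, 2.222, 0.005]
wrist_force: [0.3, -0.0, -3.2]
width: 0.205
grip_force: 69.1
```

```bash
python3 - <<'E'
from h import *
go([0.459,0.2225,0.2],0.3)
E
```

```text
toolpos [ 0.485  -0.1304  0.1977] yaw 0.29 tilt [-0.0024  0.0074 -1.    ] F [ 0.29 -0.02 -3.19] w 0.205 t 4.75
shift [ 0.353  -0.0242 -0.0033] roll -0.01
```

Call:
step_arm --commands '[{"dx": 0.05, "dy": -0.012, "dz": 0, "roll": 0, "fingers": 1}, {"dx": 0.1, "dy": -0.024, "dz": 0, "roll": 0, "fingers": 1}, {"dx": 0.15, "dy": -0.024, "dz": 0, "roll": 0, "fingers": 1}, {"dx": 0.2, "dy": -0.024, "dz": 0, "roll": 0, "fingers": 1}, {"dx": 0.25, "dy": -0.024, "dz": 0, "roll": 0, "fingers": 1}, {"dx": 0.3, "dy": -0.024, "dz": 0, "roll": 0, "fingers": 1}, {"dx": 0.335, "dy": -0.024, "dz": 0, "roll": 0, "fingers": 1}, {"dx": 0.353, "dy": -0.024, "dz": 0, "roll": 0, "fingers": 1}]'

```text
time: 5.75
tool_pos: [0.455, 0.2243, 0.1915]
tcp_rot: [-2.213, -2.228, 0.006]
wrist_force: [-0.6, 0.1, -3.8]
width: 0.199
grip_force: 69.1
```

Call:
step_arm --commands '[{"dx": 0, "dy": 0, "dz": 0, "roll": 0, "fingers": 1}, {"dx": 0, "dy": 0, "dz": 0, "roll": 0, "fingers": 1}]'

```text
time: 6.0
tool_pos: [0.4563, 0.2221, 0.1933]
tcp_rot: [-2.216, -2.226, 0.003]
wrist_force: [0.5, -0.2, -3.2]
width: 0.203
grip_force: 69.1
```

```bash
python3 - <<'E'
from h import *
go([0.459,0.2225,0.095],0.3)
p,d,K,T,c=grab("wrist"); cv2.imwrite("pics/w4.png",p); np.savez("w4.npz",p=p,d=d,K=K,T=T)
s=read_state(); R=Ro.from_rotvec(s["tcp_rot"]).as_matrix()
W=cloud(d,K,T); 
q=W[(abs(W[...,0]-.459)<.03)&(abs(W[...,1]-.25)<.13)&(W[...,2]>.17)&(W[...,2]<.225)]
print(len(q))
for y0 in np.arange(.22,.34,.01):
    k=q[abs(q[:,1]-y0)<.004]
    if len(k)>5: print(y0.round(2),np.percentile(k[:,0],[3,97]).round(4),np.percentile(k[:,0],[3,97]).mean().round(4),"z",np.percentile(k[:,2],[5,95]).round(4))
print("ymax",np.percentile(q[:,1],99.7))
E
```

```text
toolpos [0.4563 0.2221 0.1933] yaw 0.26 tilt [-0.0014 -0.0016 -1.    ] F [ 0.46 -0.17 -3.24] w 0.203 t 6.0
shift [0.0005 0.0029 0.0982] roll -0.04
17249
0.22 [0.448  0.4652] 0.4566 z [0.2039 0.2198]
0.23 [0.4356 0.4776] 0.4566 z [0.2007 0.2234]
0.24 [0.4473 0.4658] 0.4565 z [0.2018 0.2085]
0.25 [0.4475 0.4656] 0.4565 z [0.2019 0.2085]
0.26 [0.4472 0.4657] 0.4564 z [0.2018 0.2085]
0.27 [0.4474 0.4655] 0.4564 z [0.2019 0.2085]
0.28 [0.4471 0.4655] 0.4563 z [0.2016 0.2085]
0.29 [0.447  0.4657] 0.4563 z [0.2069 0.2089]
0.3 [0.4472 0.4652] 0.4562 z [0.2013 0.2088]
0.31 [0.4509 0.4616] 0.4562 z [0.1996 0.2043]
0.32 [0.451  0.4615] 0.4562 z [0.1992 0.2044]
ymax 0.3219613625196126
```

View pics/w4.png

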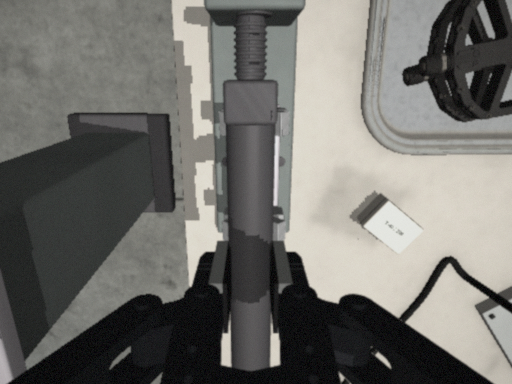

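The axle is level in the grip, at yaw 0.4° and z 5 mm above the TCP, with the threaded tip toward the end plate. It needs about 2.8 mm in +x before lowering.

Call:
step_arm --commands '[{"dx": 0.0, "dy": 0.003, "dz": 0.02, "roll": 0, "fingers": 1}, {"dx": 0.0, "dy": 0.003, "dz": 0.05, "roll": 0, "fingers": 1}, {"dx": 0, "dy": 0.003, "dz": 0.08, "roll": 0, "fingers": 1}, {"dx": 0, "dy": 0.003, "dz": 0.1, "roll": 0, "fingers": 1}, {"dx": 0, "dy": 0.003, "dz": 0.108, "roll": 0, "fingers": 1}, {"dx": 0, "dy": 0.003, "dz": 0.108, "roll": 0, "fingers": 1}, {"dx": 0, "dy": 0.003, "dz": 0.108, "roll": 0, "fingers": 1}]'

```text
time: 6.92
tool_pos: [0.4608, 0.2234, 0.0875]
tcp_rot: [2.216, 2.226, 0.003]
wrist_force: [-0.8, 0.1, -4.0]
width: 0.201
grip_force: 69.1
```

```bash
cat > look.py <<'E'
from h import *
go([0.4593,0.2225,0.0688],0.35)
p,d,K,T,c=grab("wrist"); np.savez("w5.npz",p=p,d=d,K=K,T=T)
import sys; cv2.imwrite(sys.argv[1],p)
W=cloud(d,K,T); z0=read_state()["tool_pos"][2]
M=(abs(W[...,0]-.459)<.035)&(abs(W[...,1]-.25)<.13)
q=W[M&(W[...,2]>z0+.007)&(W[...,2]<z0+.02)]
for y0 in np.arange(.25,.34,.01):
    k=q[abs(q[:,1]-y0)<.004]; k=k[abs(k[:,0]-.459)<.0115]
    if len(k)>5: print(y0.round(2),np.percentile(k[:,0],[3,97]).mean().round(4),"z",np.percentile(k[:,2],[95]).round(4))
print("ymax",np.percentile(q[:,1],99.7))
q=W[M&(abs(W[...,1]-.2675)<.007)&(abs(W[...,0]-.459)>.0125)&(W[...,2]>.055)&(W[...,2]<.09)]
for s in (-1,1):
    k=q[(q[:,0]-.459)*s>0]; print("flank",s,len(k),np.percentile(k[:,0],[3,50,97]).round(4),np.percentile(k[:,2],[3,50,97]).round(4))
E
python3 look.py pics/w5.png
```

```text
toolpos [0.4608 0.2234 0.0875] yaw 0.25 tilt [ 8.e-04  2.e-03 -1.e+00] F [-0.78  0.14 -4.05] w 0.201 t 6.925
shift [-0.0009 -0.0015  0.0187] roll -0.1
0.25 0.4608 z [0.1028]
0.26 0.4609 z [0.1028]
0.27 0.4607 z [0.1028]
0.28 0.4608 z [0.1028]
0.29 0.4607 z [0.1034]
0.3 0.4607 z [0.1032]
0.31 0.4607 z [0.0987]
0.32 0.4607 z [0.0988]
ymax 0.3231825988426916
flank -1 887 [0.4328 0.4402 0.4461] [0.0726 0.0763 0.0797]
flank 1 838 [0.4727 0.4783 0.4853] [0.0731 0.0764 0.0797]
```

View pics/w5.png

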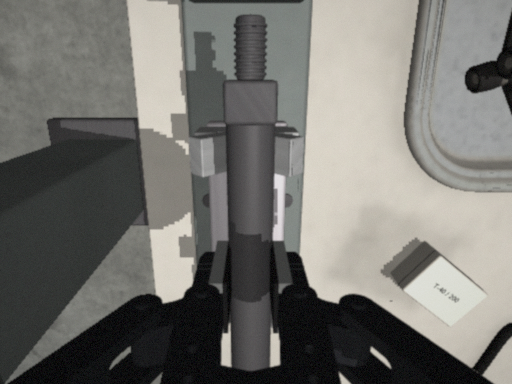

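The axle sits just above the +y saddle, whose top edges at (190,155) and (302,155) straddle it. It is about 1.5 mm too far in +x.

Call:
step_arm --commands '[{"dx": 0.0, "dy": -0.0015, "dz": 0.003, "roll": 0, "fingers": 1}, {"dx": -0.0007, "dy": -0.0015, "dz": 0.006, "roll": 0, "fingers": 1}, {"dx": -0.0007, "dy": -0.0015, "dz": 0.009, "roll": 0, "fingers": 1}, {"dx": -0.0007, "dy": -0.0015, "dz": 0.011, "roll": 0, "fingers": 1}, {"dx": -0.0007, "dy": -0.0015, "dz": 0.011, "roll": 0, "fingers": 1}, {"dx": -0.0007, "dy": -0.0015, "dz": 0.011, "roll": 0, "fingers": 1}]'

```text
time: 7.72
tool_pos: [0.4583, 0.2226, 0.0753]
tcp_rot: [2.216, 2.227, -0.0]
wrist_force: [-0.0, 0.2, -3.7]
width: 0.199
grip_force: 69.1
```

```bash
python3 look.py pics/w6.png
```

```text
toolpos [0.4583 0.2226 0.0753] yaw 0.28 tilt [-0.  0. -1.] F [-0.01  0.18 -3.65] w 0.199 t 7.725
shift [-0.0001  0.001   0.0065] roll -0.07
0.25 0.4585 z [0.0906]
0.26 0.4585 z [0.0906]
0.27 0.4584 z [0.0907]
0.28 0.4584 z [0.0906]
0.29 0.4583 z [0.0911]
0.3 0.4581 z [0.091]
0.31 0.4582 z [0.0866]
0.32 0.4581 z [0.0865]
ymax 0.322402602940959
flank -1 1037 [0.4328 0.4401 0.4461] [0.0724 0.0762 0.0797]
flank 1 1036 [0.4719 0.4778 0.4851] [0.0724 0.0763 0.0796]
```

Call:
step_arm --commands '[{"dx": 0.0, "dy": 0.0007, "dz": 0.002, "roll": 0, "fingers": 1}, {"dx": 0, "dy": 0.0007, "dz": 0.004, "roll": 0, "fingers": 1}, {"dx": 0, "dy": 0.0007, "dz": 0.006, "roll": 0, "fingers": 1}, {"dx": 0, "dy": 0.0007, "dz": 0.007, "roll": 0, "fingers": 1}, {"dx": 0, "dy": 0.0007, "dz": 0.007, "roll": 0, "fingers": 1}, {"dx": 0, "dy": 0.0007, "dz": 0.007, "roll": 0, "fingers": 1}]'

```text
time: 8.52
tool_pos: [0.4589, 0.2225, 0.0688]
tcp_rot: [-2.216, -2.227, 0.0]
wrist_force: [-3.0, -2.2, 5.0]
width: 0.203
grip_force: 69.6
```

```bash
python3 look.py pics/w7.png
```

```text
toolpos [0.4589 0.2225 0.0688] yaw 0.28 tilt [-1.e-04 -1.e-04 -1.e+00] F [-3.03 -2.16  5.02] w 0.203 t 8.525
shift [-0.      0.0004 -0.    ] roll -0.07
0.25 0.4591 z [0.0842]
0.26 0.4591 z [0.0843]
0.27 0.459 z [0.0842]
0.28 0.4589 z [0.0842]
0.29 0.4589 z [0.0848]
0.3 0.4588 z [0.0846]
0.31 0.4589 z [0.0802]
0.32 0.4589 z [0.0801]
ymax 0.3223091043525665
flank -1 1121 [0.4329 0.4402 0.4461] [0.0724 0.0763 0.0798]
flank 1 1125 [0.4719 0.4778 0.4851] [0.0723 0.0763 0.0798]
```

Call:
step_arm --commands '[{"dx": 0, "dy": -0.0003, "dz": 0.001, "roll": 0, "fingers": 1}, {"dx": 0, "dy": -0.0003, "dz": 0.002, "roll": 0, "fingers": 1}, {"dx": 0, "dy": -0.0003, "dz": 0.003, "roll": 0, "fingers": 1}, {"dx": 0, "dy": -0.0003, "dz": 0.004, "roll": 0, "fingers": 1}, {"dx": 0, "dy": -0.0003, "dz": 0.005, "roll": 0, "fingers": 1}, {"dx": 0, "dy": -0.0003, "dz": 0.005, "roll": 0, "fingers": 1}, {"dx": 0, "dy": -0.0003, "dz": 0.005, "roll": 0, "fingers": 1}]'

```text
time: 9.45
tool_pos: [0.459, 0.2226, 0.0644]
tcp_rot: [2.216, 2.227, 0.001]
wrist_force: [-4.5, -2.4, 9.4]
width: 0.197
grip_force: 70.1
```

```bash
python3 look.py pics/w8.png
```

```text
toolpos [0.459  0.2226 0.0644] yaw 0.29 tilt [-1.e-04  5.e-04 -1.e+00] F [-4.47 -2.39  9.39] w 0.197 t 9.45
shift [-0.0001  0.0003 -0.0044] roll -0.06
0.25 0.4591 z [0.0798]
0.26 0.4591 z [0.0798]
0.27 0.4591 z [0.0799]
0.28 0.4589 z [0.0799]
0.29 0.459 z [0.0804]
0.3 0.4588 z [0.0802]
0.31 0.4589 z [0.0757]
0.32 0.4588 z [0.0756]
ymax 0.3223283930971078
flank -1 1120 [0.4328 0.4401 0.4461] [0.068  0.0719 0.0754]
flank 1 1122 [0.4719 0.4778 0.4851] [0.068  0.0719 0.0753]
```

Call:
step_arm --commands '[{"dx": 0, "dy": -0.0003, "dz": 0.001, "roll": 0, "fingers": 1}, {"dx": 0, "dy": -0.0006, "dz": 0.002, "roll": 0, "fingers": 1}, {"dx": 0, "dy": -0.0006, "dz": 0.003, "roll": 0, "fingers": 1}, {"dx": 0, "dy": -0.0006, "dz": 0.004, "roll": 0, "fingers": 1}, {"dx": 0, "dy": -0.0006, "dz": 0.0048, "roll": 0, "fingers": 1}, {"dx": 0, "dy": -0.0006, "dz": 0.0048, "roll": 0, "fingers": 1}, {"dx": 0, "dy": -0.0006, "dz": 0.0048, "roll": 0, "fingers": 1}]'

```text
time: 10.38
tool_pos: [0.4589, 0.2226, 0.0603]
tcp_rot: [2.215, 2.226, 0.002]
wrist_force: [-5.1, -2.8, 13.3]
width: 0.201
grip_force: 70.5
```

```bash
python3 look.py pics/w9.png
```

```text
toolpos [0.4589 0.2226 0.0603] yaw 0.29 tilt [ 0.      0.0015 -1.    ] F [-5.13 -2.75 13.33] w 0.201 t 10.375
shift [-0.0001  0.0004 -0.0085] roll -0.06
0.25 0.4591 z [0.0758]
0.26 0.459 z [0.0758]
0.27 0.459 z [0.076]
0.28 0.4589 z [0.0759]
0.29 0.4589 z [0.0763]
0.3 0.4588 z [0.0762]
0.31 0.4589 z [0.0719]
0.32 0.4588 z [0.0718]
ymax 0.32236727757429123
flank -1 1122 [0.4329 0.4402 0.4461] [0.0641 0.0679 0.0714]
flank 1 1124 [0.4719 0.4778 0.4851] [0.0642 0.068  0.0714]
```

View pics/w9.png

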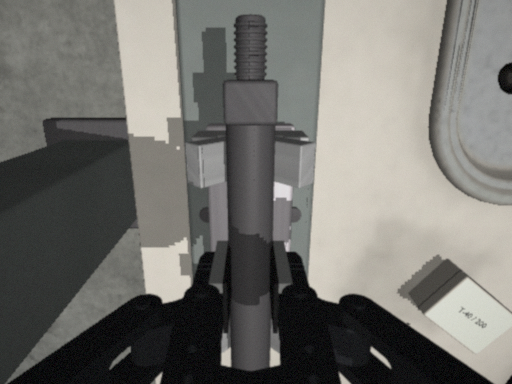

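The axle is seated between both flanks, with the square end just beyond the saddle at (250,100), and the cradle is about 8.4 mm down. I'll even out the side load and press slightly further.

Call:
step_arm --commands '[{"dx": 0, "dy": -0.0004, "dz": 0.0004, "roll": 0, "fingers": 1}, {"dx": 0, "dy": -0.0008, "dz": 0.0008, "roll": 0, "fingers": 1}, {"dx": 0, "dy": -0.0008, "dz": 0.0008, "roll": 0, "fingers": 1}, {"dx": 0, "dy": -0.0008, "dz": 0.0008, "roll": 0, "fingers": 1}, {"dx": 0, "dy": -0.0008, "dz": 0.0008, "roll": 0, "fingers": 1}]'

```text
time: 11.05
tool_pos: [0.4589, 0.2226, 0.0599]
tcp_rot: [2.214, 2.226, 0.004]
wrist_force: [-3.5, -4.9, 14.0]
width: 0.204
grip_force: 70.7
```

```bash
python3 look.py pics/w10.png
```

```text
toolpos [0.4589 0.2226 0.0599] yaw 0.3 tilt [ 1.0e-04  3.1e-03 -1.0e+00] F [-3.53 -4.94 13.96] w 0.204 t 11.05
shift [-0.0001  0.0004 -0.0089] roll -0.05
0.25 0.4591 z [0.0753]
0.26 0.459 z [0.0755]
0.27 0.459 z [0.0755]
0.28 0.4588 z [0.0755]
0.29 0.4589 z [0.0759]
0.3 0.4587 z [0.0758]
0.31 0.4589 z [0.0714]
0.32 0.4588 z [0.0714]
ymax 0.322305759974508
flank -1 1126 [0.4329 0.4401 0.446 ] [0.0637 0.0675 0.0709]
flank 1 1121 [0.4719 0.4778 0.4851] [0.0637 0.0675 0.0709]
```

```bash
python3 -c "
from workcell import finish_job; print(finish_job())"
```

```text
the job is handed in; nothing more can be done
None
```

I handed the job in with the axle lying in both V saddles, threaded end toward the end plate, and the gripper still holding it pressed down. The cradle has sunk about 8.8 mm of its 12 mm travel, with both flanks loaded, about 14 N at the wrist and about 11 s used; the verdict itself was not reported back.

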